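Fit the guide bush that passes the setting pin and hold it down on its seat

TASK

The trim router stands upside down with its setting pin in the collet, and two guide bushes that look alike from outside stand on the wooden pegs; only one of them has a bore that slides down over the pin, so try them and do not force the tight one, which ends standing on a peg. Press the one that fits down over the pin until both spring catches snap in over its flange, and finish without letting go: still gripping it and pressing it firmly down on its seat, so that I can tighten the router's screws. Leave the bit case, the tape measure and the try square where they are.

Things in the scene. Friction and masses are not known exactly. Their poses are not given: they have to be found in the camera images.
- router: Trim router fixed upside down in a 165 x 150 mm plywood cradle screwed to the bench; on top, 165 mm up, its black sole plate (116 x 104 x 10 mm) with a 56 mm round opening in the middle. Origin: on the bench under the middle of the plate, z up. Placed and turned anew each time.
- seat: Seat for the guide bush: aluminium ring in the sole plate's opening, 3 mm below its face. Origin: centre of the ring's top face, 162 mm above the bench; a bush that is home stands on it. z up, along the pin; the catches lie on its +x and -x sides, their housings standing 18 mm above the sole plate, 26 mm wide; the +y and -y sides are free for fingers.
- pin: Setting pin, bright steel, upright on the seat's axis: 16 mm across, its nose tapering over the last 8 mm to 6 mm at the tip, 42 mm above the seat. Origin: on the axis level with the seat's top face. The 18.5 mm bore slides down over it; the 13 mm bore stops on the taper, underside of the bush about 36 mm above the seat. Over 50 N would bend the pin.
- clip_front (a joint): Spring catch on the seat's -x side: bevelled steel bolt, 15 mm wide. 0 = closed, nose 22.5 mm from the axis, 5.8 mm above the seat; grows outwards to 0.006 m. A flange coming down meets the bevel about 13 mm above the seat and pushes the bolt 3.5 mm out; both need about 10 to 18 N of push together, then the force drops to a few N and they snap in over the flange at the seat.
- clip_back (a joint): The like catch on the seat's +x side; 0 = closed, growing outwards to 0.006 m. Each catch has a spring of 2.8 N plus 0.7 N per mm.
- board: Wooden board, 85 x 175 x 18 mm, fixed to the bench, with two pegs. Origin: centre of its underside. On each peg stands one guide bush, flange down: steel, 35 mm tall, flange 52 mm across and 5 mm thick, above it a plain barrel 30 mm across, about 0.1 kg. The bushes differ only in their through bore (18.5 or 13 mm); which stands on which peg changes.
- peg_left: Wooden peg, 10 mm across, rising 25 mm above a round shoulder 43 mm across on which the bush's flange stands. Origin: centre of the shoulder's top face, 24 mm above the bench; 45 mm from the board's middle along its +y. z up, axes as the board's.
- peg_right: The like peg, 45 mm from the board's middle along its -y, with the other bush on it at the start. Origin: centre of the shoulder's top face, axes as the board's.
- bit_case: Flat dark blue case for drill bits, 59 x 110 x 23 mm, lying on the bench behind the work. Origin: centre of its underside. To be left alone.
- tape_measure: Yellow and black tape measure, 68 x 95 x 35 mm, lying on the bench between vice and router. Origin: centre of its underside. To be left alone.
- try_square: Try square with wooden stock and steel blade, 110 x 178 x 18 mm, lying flat behind the peg board. Origin: centre of its underside. To be left alone.

How it is judged (in metres and radians):
On the way:
1. the flange pushes both spring catches outwards by more than 1.5 mm at once (value of joint each of clip_front, clip_back above 0.0015 m), for 0.02 s.
At the end, for the whole second after the job is handed in: Both catches were pushed out and are closed again (within 1 mm); the bush is pressed on the seat with over 3 N and still gripped (fingers touch with over 2 N, grasp point within 20 mm of the seat's axis, no finger on the seat); the other bush's weight rests on a peg (value of joint each of clip_front, clip_back below 0.001 m and contact force between seat and anything else above 3 N and contact force between seat and the arm below 0.1 N and contact force between seat and the fingers below 0.1 N and contact force between the fingers and anything else above 2 N and horizontal distance between the grasp point and seat below 0.02 m and contact force between any of peg_left, peg_right and anything else above 0.4 N); the arm keeps its last pose, push and grip.
It fails at once if the tight bush is forced: more than 50 N on the setting pin (contact force between pin and anything else above 50 N).
It fails at once if the bit case is moved by more than 20 mm (distance of bit_case from where it was at the start of the episode above 0.02 m).
It fails at once if the tape measure is moved by more than 20 mm (distance of tape_measure from where it was at the start of the episode above 0.02 m).
It fails at once if the try square is moved by more than 20 mm (distance of try_square from where it was at the start of the episode above 0.02 m).
It also fails if it takes over 56 s, if anything falls off the work surface, if the arm or the gripper's body presses on something with over 40 N, if the wrist force passes 120 N, or if a joint passes its speed limit or range.

ROBOT

A 6-joint arm with a two-finger parallel gripper is mounted at the origin on a cart in front of the work surface, level with it; the furniture and walls round the work are solid. World frame = base frame: x ahead of the robot, y to its left, z up, the work surface at z = 0. Lengths are in mm, angles in rad, forces in N, time in s.
With the tool pointing down it reaches from about 425 to 950 mm from the base axis. Payload 14.7 kg.
Tool frame: the origin (TCP) lies between the finger pads; the fingertips stand 22 mm ahead of it and the grasp point (between the pads) lies 3 mm ahead of it; z points along the fingers, y is the line along which they close (so a half turn about z gives the same grasp; the last joint's range is limited). The gripper opens to 85 mm and grips with 20 to 120 N. Pads are 22 mm wide; open, the fingers measure 114 mm over their backs; the gripper's body (76 mm by 85 mm) begins 54 mm behind the grasp point. The pads swing forward as they close: fully open they stand 13 mm farther back than shut.
Start: joints at [-1.157, 0.48, 1.596, -0, 1.065, -0.047], TCP at [289.046, -582.189, 225.297] pointing down, gripper open.
Joint ranges: [-2.75, 2.75], [-0.82, 2.05], [0.23, 2.67], [-1.56, 4.7], [0.09, 2.69], [-2.92, 2.92]. Speed limits (rad/s): [1.89, 1.89, 2.39, 3.01, 3.01, 3.01].

INTERFACE

Orientations are given as a rotation vector (axis times angle).
In Python, from station import bot gives the robot as it stands.
- The arm moves only by the tool jog_arm, never from a script. Its argument "moves" is a list of rows, each a list of 6 numbers: the shift along the tool's x, y, z in m, then the turn, a rotation vector about the tool's x, y, z in rad. In form: [[x, y, z, wx, wy, wz], ...]. A call has 1 to 5 rows; each row shifts and turns the commanded pose from where the row before left it, along the tool's axes as they then stand; what a row does not reach is not made up. A row lasts 1/10 s, in which the tool goes at most 50 mm and 8.59 degrees, less where a joint would pass 70% of its speed; a pose out of reach is approached as far as the arm can. A call with a gripper value outside its range is refused whole. "jaw" is the opening, from -1 (shut) to 1 (fully open), set as the call begins (left out, the last holds). The fingers move at their own pace and stop on an object; the grip force is fixed at half the most. Time passes only in rows, so rows that do not move let the fingers close. It gives the time, the measured TCP pose, the force, the opening and the grip force at its end, in the units of the state.
- bot.state(): the state, without advancing time (a new reading comes with each control period).
- bot.snapshot(name): name is "scene" or "top" or "wrist"; returns a dict with "frame" (400x640x3 uint8, red, green, blue), "range_z" (400x640 float32, mm along the optical axis (not along the pixel's ray), 0 where there is no reading), "vfov" (degrees; the focal length in pixels is half the picture's height over the tangent of half this angle, whatever the lens; pixels are square), "cx", "cy" (the principal point, pixels), "k1" (the pictures are not rectified: a ray, as slopes to the right and down, at radius r is drawn at 1 + k1 r^2 times it, then the intrinsics apply), "extrinsics" (4x4, takes a point from camera to world coordinates); the wrist camera has in their place "T_tool_cam" (4x4, takes a point from camera to tool coordinates, whose origin is the TCP and whose axes are the flange's). Camera axes: x right, y up, looking along -z (the intrinsics and any distortion apply to the point x, -y, -z); pixel columns grow to the right and rows downward; lengths in mm; the calibration is good to about 2 mm. A picture is of the moment at which its call begins: read the wrist's pose just before it.
- bot.close_job(): hands the job in; it is judged then, once.
The state is a dict: "time_s": time; "qpos": joint angles; "qvel": joint speeds; "joint_torque": joint torques, N m; "ee_pos": TCP position; "orientation": TCP orientation; "contact_force": force on the tool from outside, world axes, zero at the start; "ft_torque": the same for the moment, N m; "finger_gap": finger opening in mm; "grip_force": force on a finger pad.
Only numpy, scipy, OpenCV 4.12 (cv2) and the standard library are available. Lean on these libraries where they do the work, as an engineer would, in place of code of your own. Each camera call takes 0.05 s, during which the arm holds its last target. There are 200 camera calls.

## Working session

There is one attempt and no reset: what is moved stays moved. The work goes in short steps, Python scripts to look and compute and a tool call to move; the robot and the scene stay as the last step left them, time stands still between calls to the robot, and variables do not carry over. Pictures are saved under pics/ and viewed, at most 10 in all, crops included, and the job is handed in when it is done.

Besides the shell and the picture viewer there is one more tool, called after "Request:" as a command line: name --pt "numbers of a row" for each row, then --argument value for the rest. jog_arm: Moves the arm, as the interface text tells. Its arguments: {"type":"object","properties":{"moves":{"type":"array"},"jaw":{"type":"number"}},"required":["moves"]}

```bash
ls; mkdir -p pics; cat > h.py <<'E'
import numpy as np, cv2
from scipy.spatial.transform import Rotation as R
from station import bot
def snap(n):
    st=bot.state(); s=bot.snapshot(n)
    if 'extrinsics' in s: T=np.array(s['extrinsics'])
    else:
        W=np.eye(4); W[:3,:3]=R.from_rotvec(st['orientation']).as_matrix(); W[:3,3]=st['ee_pos']; T=W@np.array(s['T_tool_cam'])
    s['T']=T; return s
def rays(s,uv):
    f=200/np.tan(np.radians(s['vfov'])/2)
    K=np.array([[f,0,s['cx']],[0,f,s['cy']],[0,0,1.]])
    return cv2.undistortPoints(np.float64(uv).reshape(-1,1,2),K,np.array([s['k1'],0,0,0.])).reshape(-1,2)
def cloud(s):
    v,u=np.mgrid[0:400,0:640]
    r=rays(s,np.c_[u.ravel(),v.ravel()]); z=s['range_z'].ravel()
    P=np.c_[r[:,0]*z,-r[:,1]*z,-z]@s['T'][:3,:3].T+s['T'][:3,3]
    P[z<=0]=np.nan
    return P.reshape(400,640,3)
def save(s,name): cv2.imwrite('pics/'+name,cv2.cvtColor(s['frame'],cv2.COLOR_RGB2BGR))
E
python3 - <<'E'
from h import *
for n in ('scene','top'):
    s=snap(n); save(s,n+'1.png'); P=cloud(s); np.save(n+'.npy',P); np.save(n+'_f.npy',s['frame'])
    print(n,s['T'].round(2).tolist(),s['k1'],s['vfov'])
st=bot.state(); print(st)
E
```

```text
pics
scene [[0.86, 0.2, -0.47, 103.48], [-0.51, 0.37, -0.78, -969.15], [0.02, 0.91, 0.42, 561.57], [0.0, 0.0, 0.0, 1.0]] -0.08959832523078776 47.115326873997155
top [[0.03, 0.97, -0.23, 423.71], [-1.0, 0.03, -0.01, -158.91], [-0.0, 0.23, 0.97, 952.31], [0.0, 0.0, 0.0, 1.0]] -0.07793426382372882 53.460125268547316
{'time_s': 0.1, 'qpos': array([-1.15660911e+00,  4.80773512e-01,  1.59679972e+00,  1.46243174e-05,
        1.06508377e+00, -4.66096213e-02]), 'qvel': array([ 2.28961825e-03, -2.21839935e-03, -1.92133908e-03, -8.06913558e-05,
       -4.78057143e-04,  1.72251595e-03]), 'joint_torque': array([ 1.22396970e-03, -9.52251363e+01, -4.31040609e+01, -2.11450656e-04,
        5.33985818e-03,  3.66444488e-05]), 'ee_pos': array([ 288.90144753, -581.86237181,  224.73787136]), 'orientation': array([-3.05755908e+00, -7.17180814e-01,  2.85697346e-04]), 'contact_force': array([-0.18423017, -0.70467066,  0.12472593]), 'ft_torque': array([ 0.00542122, -0.03629051, -0.02233157]), 'grip_force': 0.0, 'finger_gap': 85.68335017346924}
```

View pics/top1.png

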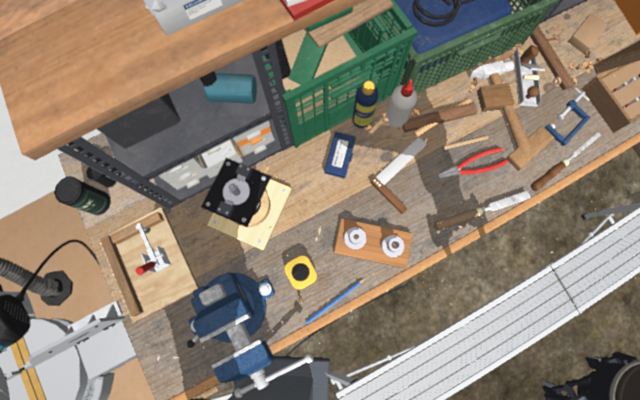

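View pics/scene1.png

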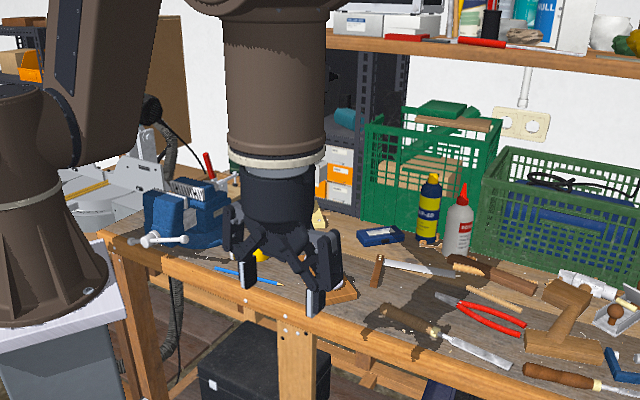

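The top view shows the bushes at about (355,236) and (392,245) and the router plate at (237,190) with the seat in its middle; the tape is at (300,271), the bit case at (340,155) and the square at (400,175). Next I measure these by depth.

```bash
python3 - <<'E'
from h import *
P=np.load('top.npy'); f=np.load('top_f.npy')
def comp(box,z0,z1):
    u0,v0,u1,v1=box; Q=P[v0:v1,u0:u1].reshape(-1,3); Q=Q[(Q[:,2]>z0)&(Q[:,2]<z1)]; return Q
def circ(Q):
    h=Q[:,:2].astype(np.float32); c,r=cv2.minEnclosingCircle(h); return np.round(c,1),round(r,1),len(h),Q[:,2].mean().round(1)
for b in ((335,222,374,254),(374,230,412,262)):
    print('bush top',circ(comp(b,52,66)),'flange',circ(comp(b,26,33)))
Q=comp((195,150,300,250),157,172); print('plate',cv2.minAreaRect(Q[:,:2].astype(np.float32)),Q[:,2].mean(),len(Q))
Q=comp((195,150,300,250),177,190); print('housings',len(Q)); 
km=cv2.kmeans(Q[:,:2].astype(np.float32),2,None,(3,50,.1),5,0); print(km[2], km[2].mean(0), Q[:,2].mean())
Q=comp((195,150,300,250),194,215); print('pin',len(Q),Q.mean(0) if len(Q) else '')
Q=comp((325,210,420,275),14,21); print('board',cv2.minAreaRect(Q[:,:2].astype(np.float32)))
for n,b in dict(tape=(280,250,325,295),case=(320,130,360,180),square=(365,130,435,215)).items():
    Q=comp(b,9,60); print(n,cv2.minAreaRect(Q[:,:2].astype(np.float32)),Q[:,2].max())
# tall things
for (u,v) in [(150,60),(270,80),(245,150),(350,100),(225,250),(60,80),(230,90)]: print(u,v,P[v,u].round())
i=cv2.resize(f[145:260,190:430],None,fx=3.3,fy=3.3,interpolation=cv2.INTER_CUBIC); cv2.imwrite('pics/crop1.png',i[...,::-1])
E
```

```text
bush top (array([ 548.4, -223.6]), 14.8, 117, np.float64(59.7)) flange (array([ 548.4, -223.7]), 25.9, 221, np.float64(30.0))
bush top (array([ 532.2, -312.7]), 15.2, 91, np.float64(59.2)) flange (array([ 532.1, -312.8]), 26.0, 211, np.float64(29.9))
plate ((619.9161376953125, 31.99051284790039), (105.62926483154297, 117.35746765136719), 68.68732452392578) 165.39939654558592 2348
housings 355
[[581.7276    45.971054]
 [657.0267    16.186655]] [619.37714   31.078854] 183.22593483579533
pin 99 [652.68392297  65.33522315 201.95603862]
board ((564.0253295898438, -271.6463623046875), (173.7614288330078, 135.38978576660156), 80.03434753417969)
tape ((463.70172119140625, -101.03294372558594), (73.89497375488281, 62.29798889160156), 33.09042739868164) 40.868831391597496
case ((761.9869995117188, -169.9705810546875), (91.44670104980469, 114.30609893798828), 80.60719299316406) 28.261808068465484
square ((740.6298217773438, -310.07305908203125), (137.0136260986328, 226.32908630371094), 74.55131530761719) 23.802435094667317
150 60 [728.  95. 471.]
270 80 [776. -53. 337.]
245 150 [751.  46.  47.]
350 100 [ 861. -203.  106.]
225 250 [513.  86.   0.]
60 80 [697. 223. 472.]
230 90 [788.  32. 276.]
```

View pics/crop1.png

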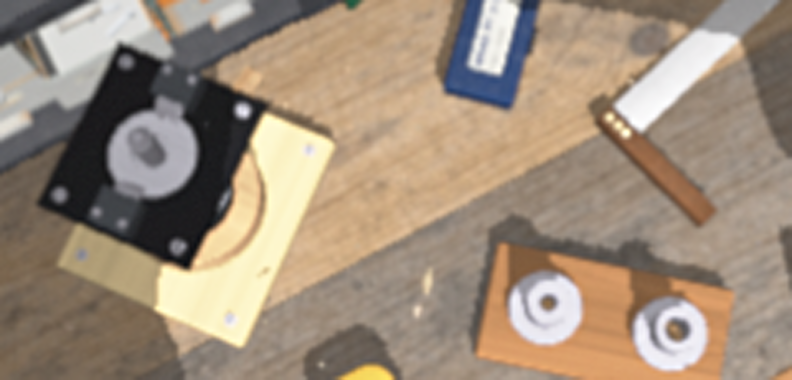

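The crop shows the left bush (546,302) with a narrow bore and the right bush (677,328) with a visibly wider one. The seat and pin are at about (150,150), with catches at (175,100) and (125,190). I'll turn to the seat's orientation first, then look from the wrist.

Request:
jog_arm --pt "0 0 0 0 0 -0.144" --pt "0 0 0 0 0 -0.144" --pt "0 0 0 0 0 -0.144" --pt "0 0 0 0 0 -0.144" --pt "0 0 0 0 0 -0.144"

```text
time_s: 0.6
ee_pos: [288.9, -582.0, 224.9]
orientation: [-2.604, -1.756, -0.0]
contact_force: [-0.0, -0.7, -0.3]
finger_gap: 85.6
grip_force: 0.0
```

Request:
jog_arm --pt "0 0 0 0 0 -0.144" --pt "0 0 0 0 0 -0.144" --pt "0 0 0 0 0 -0.144" --pt "0 0 0 0 0 -0.144" --pt "0 0 0 0 0 -0.144"

```text
time_s: 1.1
ee_pos: [288.9, -582.0, 224.9]
orientation: [-1.818, -2.561, -0.001]
contact_force: [0.1, -0.3, -0.3]
finger_gap: 85.5
grip_force: 0.0
```

Request:
jog_arm --pt "0 0 0 0 0 -0.144" --pt "0 0 0 0 0 -0.144" --pt "0 0 0 0 0 -0.144" --pt "0 0 0 0 0 -0.144" --pt "0 0 0 0 0 -0.144"

```text
time_s: 1.6
ee_pos: [288.9, -582.0, 224.9]
orientation: [-0.8, -3.038, -0.001]
contact_force: [-0.1, -0.4, -0.2]
finger_gap: 85.5
grip_force: 0.0
```

Request:
jog_arm --pt "0 0 0 0 0 -0.144" --pt "0 0 0 0 0 0"

```text
time_s: 1.8
ee_pos: [288.9, -582.0, 224.9]
orientation: [-0.584, -3.086, -0.001]
contact_force: [0.7, -0.0, -0.5]
finger_gap: 85.4
grip_force: 0.0
```

```bash
cat >> h.py <<'E'
def to(t,yaw=68.6):
    "tool-frame shift in mm, yaw error deg, and tilt"
    st=bot.state(); M=R.from_rotvec(st['orientation']).as_matrix()
    y=np.degrees(np.arctan2(M[1,1],M[0,1]))
    print('t',st['time_s'],'pos',np.round(st['ee_pos'],1),'yaw',y.round(2),'tilt z',M[:,2].round(4),'shift',(M.T@(np.array(t)-st['ee_pos'])).round(1),'wz',np.radians(y-yaw).round(4),'q',np.round(st['qpos'],2),'F',np.round(st['contact_force'],1),'gap',round(st['finger_gap'],1),'grip',round(st['grip_force'],1))
E
python3 - <<'E'
from h import *
to((532,-313,190))
P=np.load('top.npy').reshape(-1,3); P=P[~np.isnan(P[:,0])]
for y in range(-100,200,50):
    Q=P[(abs(P[:,1]-y)<25)&(P[:,2]>230)&(P[:,0]>450)&(P[:,0]<1000)]
    if len(Q): print(y,'minx',Q[:,0].min(),'z there',Q[Q[:,0].argmin(),2])
print(bot.snapshot('wrist')['T_tool_cam'])
E
```

```text
t 1.8 pos [ 288.9 -582.   224.9] yaw 68.58 tilt z [-3.e-04  7.e-04 -1.e+00] shift [-128.   339.2   35. ] wz -0.0004 q [-1.16  0.48  1.6  -0.    1.07 -2.35] F [ 0.7 -0.  -0.5] gap 85.4 grip 0.0
-100 minx 773.4015705608058 z there 268.38381936754615
-50 minx 748.5705687141517 z there 465.6004643234989
0 minx 719.840842468408 z there 469.92625371201996
50 minx 691.6072561879669 z there 464.51768371449833
100 minx 662.2716139586579 z there 464.7802059695571
150 minx 632.5569203070759 z there 460.5083530417103
[[-5.26741521e-04  9.55682281e-01  2.94399560e-01  7.51498398e+01]
 [ 9.99999767e-01  6.31243559e-04 -2.59942256e-04 -1.22618712e+00]
 [-4.34260034e-04  2.94399355e-01 -9.55682390e-01 -1.47039048e+02]
 [ 0.00000000e+00  0.00000000e+00  0.00000000e+00  1.00000000e+00]]
```

Request:
jog_arm --pt "-0.016 0.0424 0 0 0 0" --pt "-0.016 0.0424 0 0 0 0" --pt "-0.016 0.0424 0 0 0 0" --pt "-0.016 0.0424 0 0 0 0" --pt "-0.016 0.0424 0 0 0 0"

```text
time_s: 2.35
ee_pos: [442.3, -413.0, 225.3]
orientation: [-0.597, -3.084, 0.0]
contact_force: [-0.0, -1.3, 0.0]
finger_gap: 85.7
grip_force: 0.0
```

Request:
jog_arm --pt "-0.016 0.0424 0 0 0 0" --pt "-0.016 0.0424 0 0 0 0" --pt "-0.016 0.0424 0 0 0 0" --pt "0 0 0 0 0 0" --pt "0 0 0 0 0 0"

```text
time_s: 2.85
ee_pos: [533.4, -312.9, 225.1]
orientation: [-0.591, -3.085, 0.0]
contact_force: [0.1, -1.2, -0.2]
finger_gap: 85.3
grip_force: 0.0
```

```bash
cat >> h.py <<'E'
def top(s,c,z0,z1,rad):
    P=cloud(s).reshape(-1,3); m=(P[:,2]>z0)&(P[:,2]<z1)&(np.hypot(P[:,0]-c[0],P[:,1]-c[1])<rad)
    Q=P[m]; cc,r=cv2.minEnclosingCircle(Q[:,:2].astype(np.float32)); return np.round(cc,1),round(r,1),len(Q),np.median(Q[:,2]).round(1)
E
python3 - <<'E'
from h import *
s=snap('wrist'); save(s,'w1.png'); to((532,-313,120))
for c in ((532,-313),(548,-223.5)):
    print('top',top(s,c,54,66,24),'flange',top(s,c,26,34,36))
E
```

```text
t 2.9 pos [ 532.7 -313.8  225.1] yaw 68.29 tilt z [-5.e-04 -0.e+00 -1.e+00] shift [  0.9   0.5 105.1] wz -0.0054 q [-0.58  0.44  1.67 -0.    1.03 -1.77] F [-0.7 -0.6 -0. ] gap 85.6 grip 0.0
top (array([ 531. , -313.3]), 15.0, 525, np.float64(57.1)) flange (array([ 531.1, -313.2]), 25.9, 1080, np.float64(27.3))
top (array([ 547.2, -225.1]), 15.1, 730, np.float64(57.2)) flange (array([ 547.1, -225. ]), 25.9, 1056, np.float64(27.4))
```

View pics/w1.png

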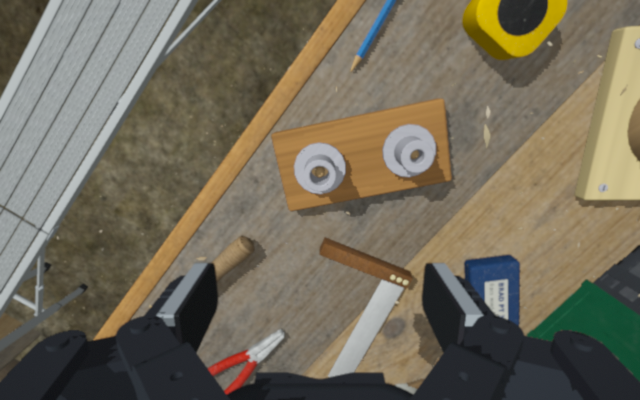

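The wrist view puts the right-hand bush at (319,170) and the left-hand one at (410,150). The first clearly has the wider bore: its top face gives 525 points against 730, as an 18.5 mm bore would. I'm going down to grip it on the barrel.

Request:
jog_arm --pt "0.0015 0 0.04 0 0 -0.005" --pt "0 0 0.04 0 0 0" --pt "0 0 0.04 0 0 0" --pt "0 0 0.03 0 0 0" --pt "0 0 0.02 0 0 0" --jaw 1

```text
time_s: 3.4
ee_pos: [529.4, -314.1, 52.9]
orientation: [-0.587, -3.084, -0.001]
contact_force: [-0.4, -0.4, 0.4]
finger_gap: 85.6
grip_force: 0.0
```

Request:
jog_arm --pt "0 0 0 0 0 0" --pt "0 0 0 0 0 0" --pt "0 0 0 0 0 0" --jaw -1

```text
time_s: 3.7
ee_pos: [531.9, -314.4, 56.7]
orientation: [0.583, 3.085, -0.001]
contact_force: [0.7, 0.6, 0.7]
finger_gap: 44.2
grip_force: 0.0
```

Request:
jog_arm --pt "0 0 0 0 0 0" --pt "0 0 0 0 0 0" --pt "0 0 0 0 0 0"

```text
time_s: 4.0
ee_pos: [531.8, -313.5, 56.0]
orientation: [0.581, 3.087, -0.001]
contact_force: [0.4, -0.8, -0.2]
finger_gap: 0.4
grip_force: 0.0
```

```bash
python3 -c "
from h import *
to((531.3,-313.2,55))"
```

```text
t 4.0 pos [ 531.8 -313.5   56. ] yaw 68.7 tilt z [ 8.e-04 -6.e-04 -1.e+00] shift [0.5 0.1 1. ] wz 0.0017 q [-0.58  0.64  1.81 -0.    0.69 -1.78] F [ 0.4 -0.8 -0.2] gap 0.4 grip 0.0
```

The fingers closed on nothing. Looking.

```bash
python3 - <<'E'
from h import *
s=snap('wrist'); save(s,'w2.png'); P=cloud(s); np.save('w2.npy',P)
for v in range(180,400,20): print(v,[tuple(P[v,u].round().tolist()) for u in (300,320,340)])
E
```

```text
180 [(500.0, -314.0, 16.0), (504.0, -304.0, 16.0), (508.0, -293.0, 15.0)]
200 [(508.0, -316.0, 27.0), (512.0, -307.0, 28.0), (515.0, -297.0, 28.0)]
220 [(518.0, -320.0, 28.0), (517.0, -309.0, 42.0), (524.0, -300.0, 33.0)]
240 [(517.0, -318.0, 58.0), (520.0, -310.0, 58.0), (524.0, -302.0, 57.0)]
260 [(522.0, -320.0, 68.0), (522.0, -311.0, 75.0), (529.0, -304.0, 66.0)]
280 [(522.0, -319.0, 84.0), (521.0, -310.0, 92.0), (528.0, -305.0, 84.0)]
300 [(518.0, -316.0, 106.0), (525.0, -312.0, 98.0), (521.0, -304.0, 108.0)]
320 [(519.0, -316.0, 115.0), (533.0, -315.0, 97.0), (522.0, -305.0, 117.0)]
340 [(514.0, -313.0, 130.0), (540.0, -318.0, 98.0), (518.0, -304.0, 130.0)]
360 [(517.0, -314.0, 134.0), (622.0, -349.0, 9.0), (518.0, -304.0, 136.0)]
380 [(521.0, -315.0, 135.0), (522.0, -311.0, 135.0), (524.0, -306.0, 136.0)]
```

View pics/w2.png

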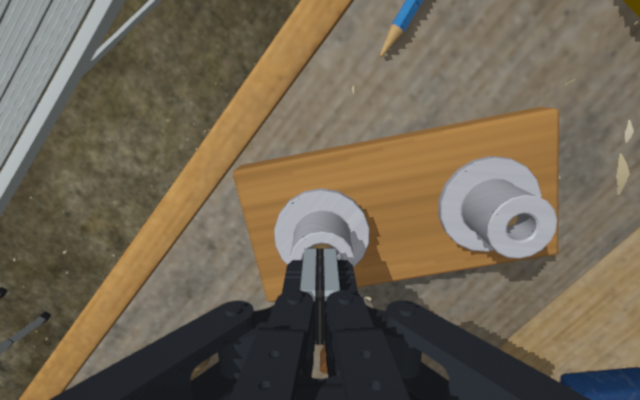

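The picture shows shut fingers with tips at about (320,250), apparently above the bush (320,230) and not round it. I'll check the tip's depth in tool coordinates.

```bash
python3 - <<'E'
from h import *
P=np.load('w2.npy'); st=bot.state(); M=R.from_rotvec(st['orientation']).as_matrix()
T=(P-st['ee_pos'])@M
for v in range(222,300,3): print(v,[tuple(T[v,u].round(0).astype(int).tolist()) for u in (290,304,310,330,336,350)])
E
```

```text
222 [(9, -17, 29), (12, -9, 19), (14, -6, 14), (15, 4, 12), (14, 7, 16), (9, 15, 27)]
225 [(7, -17, 29), (13, -9, 15), (14, -6, 10), (15, 4, 9), (14, 7, 12), (7, 15, 29)]
228 [(5, -17, 29), (12, -9, 11), (14, -6, 6), (15, 4, 5), (14, 7, 7), (5, 15, 29)]
231 [(4, -17, 29), (13, -8, 6), (14, -6, 2), (15, 4, 1), (14, 6, 4), (4, 15, 29)]
234 [(2, -17, 28), (13, -8, 2), (14, -5, -1), (15, 3, -2), (14, 6, -1), (2, 15, 28)]
237 [(0, -17, 29), (13, -8, -1), (13, -5, -1), (13, 4, -1), (13, 6, -1), (0, 15, 28)]
240 [(-2, -17, 28), (12, -8, -2), (11, -6, -1), (12, 4, -2), (11, 6, -1), (5, 14, 13)]
243 [(-3, -17, 29), (10, -8, -2), (10, -6, -1), (10, 4, -1), (10, 6, -1), (6, 13, 7)]
246 [(-5, -17, 29), (8, -8, -1), (8, -6, 0), (3, 4, 11), (9, 6, -2), (8, 13, 0)]
249 [(-7, -17, 29), (11, -8, -10), (10, -5, -9), (10, 3, -9), (-4, 7, 22), (7, 13, -1)]
252 [(-9, -17, 28), (11, -8, -13), (10, -5, -12), (10, 3, -12), (-5, 7, 20), (6, 13, -2)]
255 [(3, -15, 0), (11, -8, -15), (11, -5, -15), (11, 3, -15), (-5, 7, 17), (4, 13, -2)]
258 [(3, -15, -2), (11, -7, -18), (10, -5, -17), (10, 3, -17), (-5, 7, 14
[... 626 characters left out ...]
3), (11, 5, -35), (7, 10, -28)]
282 [(7, -12, -30), (11, -7, -36), (11, -5, -36), (11, 2, -37), (11, 5, -37), (6, 10, -29)]
285 [(6, -12, -31), (10, -7, -38), (11, -5, -39), (11, 2, -40), (11, 5, -39), (7, 10, -32)]
288 [(7, -12, -35), (10, -7, -40), (10, -5, -40), (10, 2, -40), (10, 4, -40), (7, 10, -35)]
291 [(12, -11, -44), (11, -6, -44), (11, -4, -42), (11, 2, -43), (12, 4, -45), (-9223372036854775808, -9223372036854775808, -9223372036854775808)]
294 [(13, -11, -48), (12, -6, -46), (12, -4, -46), (12, 2, -46), (11, 4, -45), (13, 9, -48)]
297 [(14, -10, -51), (12, -6, -48), (12, -4, -48), (12, 2, -47), (12, 4, -48), (13, 8, -50)]<stdin>:4: RuntimeWarning: invalid value encountered in cast
```

In the tool frame the shut tips lie at z ≈ −9 mm, not +22. The palm, at about −79, agrees, so the gripper sits about 31 mm behind the stated TCP. In x and y it is centred on the bush. I'll open, go down 35 mm and grip again.

Request:
jog_arm --pt "0 0 0 0 0 0" --pt "0 0 0 0 0 0" --pt "0 0 0 0 0 0" --pt "0 0 0 0 0 0" --pt "0 0 0 0 0 0" --jaw 1

```text
time_s: 4.55
ee_pos: [531.5, -313.3, 55.2]
orientation: [-0.581, -3.087, -0.0]
contact_force: [-0.5, -0.1, -0.3]
finger_gap: 72.1
grip_force: 0.0
```

Request:
jog_arm --pt "0 0 0.01 0 0 0" --pt "0 0 0.01 0 0 0" --pt "0 0 0.01 0 0 0" --pt "0 0 0.004 0 0 0" --pt "0 0 0 0 0 0"

```text
time_s: 5.05
ee_pos: [530.9, -312.9, 20.1]
orientation: [-0.58, -3.086, -0.001]
contact_force: [0.0, -0.4, -0.6]
finger_gap: 85.2
grip_force: 0.0
```

Request:
jog_arm --pt "0 0 0 0 0 0" --pt "0 0 0 0 0 0" --pt "0 0 0 0 0 0" --pt "0 0 0 0 0 0" --pt "0 0 0 0 0 0" --jaw -1

```text
time_s: 5.55
ee_pos: [532.3, -313.7, 22.3]
orientation: [0.58, 3.086, -0.001]
contact_force: [1.7, 1.6, 9.2]
finger_gap: 29.2
grip_force: 59.5
```

```bash
python3 - <<'E'
from h import *
to((531.3,-313.2,55))
s=snap('wrist'); P=cloud(s); save(s,'w3.png')
E
```

```text
t 5.55 pos [ 532.3 -313.7   22.3] yaw 68.69 tilt z [ 0.0017 -0.001  -1.    ] shift [  1.1   0.1 -32.7] wz 0.0016 q [-0.58  0.69  1.82  0.    0.63 -1.78] F [1.7 1.6 9.2] gap 29.2 grip 59.5
```

View pics/w3.png

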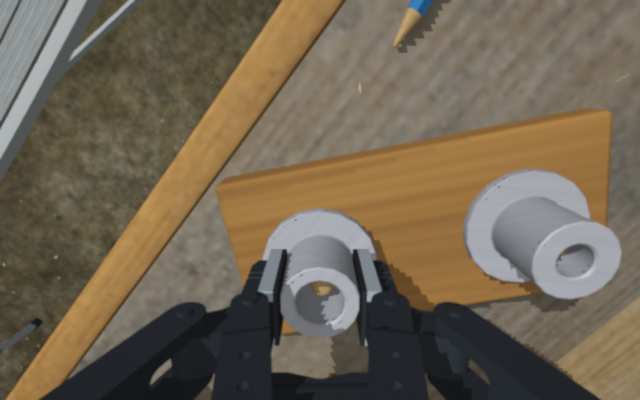

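Gripped: the gap is 29 mm at 60 N, the pads lie on the barrel beside (320,285), and the tips are clear of the flange. Lifting, and carrying it to 80 mm short of the router for a look at the pin.

Request:
jog_arm --pt "0 0 -0.01 0 0 0" --pt "0 0 -0.025 0 0 0" --pt "0 0 -0.04 0 0 0" --pt "0 0 -0.04 0 0 0" --pt "0 0 -0.04 0 0 0"

```text
time_s: 6.1
ee_pos: [531.1, -313.1, 178.4]
orientation: [-0.581, -3.087, -0.0]
contact_force: [0.1, -1.0, -0.6]
finger_gap: 29.4
grip_force: 59.9
```

Request:
jog_arm --pt "0 0 -0.04 0 0 0" --pt "0 0 -0.04 0 0 0" --pt "0.0055 0.034 0 0 0 0" --pt "0.0055 0.034 0 0 0 0" --pt "0.0055 0.034 0 0 0 0"

```text
time_s: 6.6
ee_pos: [553.0, -211.3, 257.3]
orientation: [0.582, 3.086, -0.0]
contact_force: [-0.3, 0.1, -2.4]
finger_gap: 28.9
grip_force: 59.9
```

Request:
jog_arm --pt "0.0055 0.034 0 0 0 0" --pt "0.0055 0.034 0 0 0 0" --pt "0.0055 0.034 0 0 0 0" --pt "0.0055 0.034 0 0 0 0" --pt "0.0055 0.034 0 0 0 0"

```text
time_s: 7.1
ee_pos: [589.1, -42.5, 257.0]
orientation: [0.581, 3.087, -0.0]
contact_force: [0.6, -0.0, -0.4]
finger_gap: 29.0
grip_force: 59.9
```

Request:
jog_arm --pt "0 0 0 0 0 0" --pt "0 0 0 0 0 0"

```text
time_s: 7.3
ee_pos: [589.1, -43.2, 256.7]
orientation: [0.578, 3.088, -0.0]
contact_force: [-0.6, 0.2, -1.3]
finger_gap: 29.0
grip_force: 60.0
```

```bash
python3 - <<'E'
from h import *
s=snap('wrist'); save(s,'w4.png'); P=cloud(s); np.save('w4.npy',P); Q=P.reshape(-1,3)
to((619.5,31.5,255))
def sel(z0,z1,rad): return Q[(Q[:,2]>z0)&(Q[:,2]<z1)&(np.hypot(Q[:,0]-619.5,Q[:,1]-31.5)<rad)]
A=sel(196,210,14); print('pin tip',A.max(0),np.median(A[A[:,2]>A[:,2].max()-2],0),len(A))
A=sel(168,190,12); print('pin shaft',len(A), A.mean(0) if len(A) else '')
A=sel(178,190,60); km=cv2.kmeans(A[:,:2].astype(np.float32),2,None,(3,50,.1),5,0); d=km[2][0]-km[2][1]
print('housings',km[2],km[2].mean(0),np.degrees(np.arctan2(d[1],d[0])),np.bincount(km[1].ravel()))
A=sel(156,170,80); print('plate',cv2.minAreaRect(A[:,:2].astype(np.float32)),np.median(A[:,2]))
E
```

```text
t 7.35 pos [589.  -44.  256.6] yaw 68.74 tilt z [-0.e+00 -3.e-04 -1.e+00] shift [-1.  81.4  1.6] wz 0.0024 q [-0.13  0.37  1.7  -0.    1.07 -1.33] F [-0.3 -0.  -0.5] gap 28.7 grip 60.0
pin tip [624.89703404  37.45533043 203.75441033] [617.67630251  30.09663121 202.38842414] 368
pin shaft 324 [612.62904318  27.63350652 179.46797771]
housings [[656.3113    14.710646]
 [580.7626    44.032234]] [618.5369   29.37144] -21.211977 [1124 1732]
plate ((618.1265869140625, 30.592517852783203), (104.99462127685547, 116.39513397216797), 68.34967803955078) 163.22948093676757
```

View pics/w4.png

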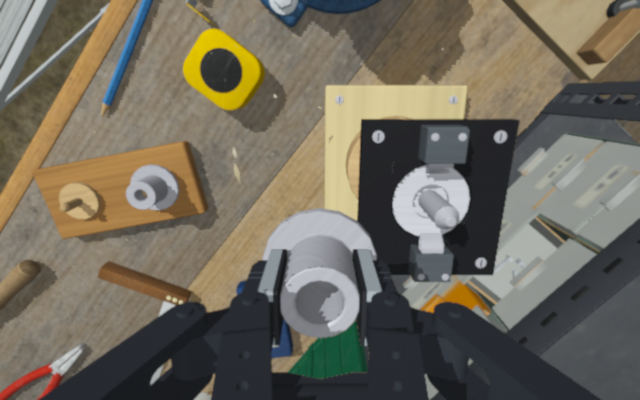

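The picture shows the bush held upright (flange about (320,240), bore (322,298)), the pin tip at (447,215) and the catches at (445,145) and (432,262). Now I measure bush against pin in the same image.

```bash
python3 - <<'E'
from h import *
P=np.load('w4.npy'); Q=P.reshape(-1,3); st=bot.state(); M=R.from_rotvec(st['orientation']).as_matrix()
T=(Q-st['ee_pos'])@M
near=np.hypot(T[:,0],T[:,1])<30
zt=T[near&(abs(T[:,1])<10)&(T[:,0]<16)&(T[:,2]<5)&(T[:,2]>-60)][:,2]; print(np.histogram(zt,bins=np.arange(-60,6,3)))
B=T[near&(np.hypot(T[:,0],T[:,1])<17)&(abs(T[:,2]+33)<3)&(abs(T[:,1])<14)]; c,r=cv2.minEnclosingCircle(B[:,:2].astype(np.float32)); print('bush top in tool',c,r,np.median(B[:,2]))
# barrel front: lstsq circle of given radius
F=T[near&(T[:,2]>-28)&(T[:,2]<-8)&(abs(T[:,1]+1)<12)&(T[:,0]>5)]
A=np.c_[2*F[:,:2],np.ones(len(F))]; s=np.linalg.lstsq(A,(F[:,:2]**2).sum(1),rcond=None)[0]; print('barrel axis',s[:2],np.sqrt(s[2]+s[0]**2+s[1]**2),len(F))
G=T[(np.hypot(T[:,0],T[:,1])<30)&(abs(T[:,2]+4)<3)]; c,r=cv2.minEnclosingCircle(G[:,:2].astype(np.float32)); print('flange',c,r,np.median(G[:,2]),len(G))
for n,w in dict(pin=(617.7,30.1,0),plate=(618.1,30.6,0),hous=(618.5,29.4,0)).items(): print(n,((np.array(w)-st['ee_pos'])@M)[:2])
# pin shaft fit in tool
S=T[(np.hypot(Q[:,0]-618,Q[:,1]-30)<11)&(Q[:,2]>166)&(Q[:,2]<190)]; A=np.c_[2*S[:,:2],np.ones(len(S))]; s=np.linalg.lstsq(A,(S[:,:2]**2).sum(1),rcond=None)[0]; print('pin axis tool',s[:2],np.sqrt(s[2]+s[0]**2+s[1]**2),len(S))
E
```

```text
(array([   0,    0,    0,    0,    0,    0,    0,    8, 1941,  462,  405,
        390,  358,  330,  292,  265,  243,  218,  238,    5,    0]), array([-60, -57, -54, -51, -48, -45, -42, -39, -36, -33, -30, -27, -24,
       -21, -18, -15, -12,  -9,  -6,  -3,   0,   3]))
bush top in tool (0.6110308766365051, 1.0073227882385254) 16.450223922729492 -34.33376781368369
barrel axis [ 1.05070322 -0.51359569] 14.626803109505966 1209
flange (4.6505126953125, -0.4664449691772461) 25.44724464416504 -4.6108699751401385 3072
pin [ 0.18031373 79.51729529]
plate [-1.11523996e-02  8.01283114e+01]
hous [-0.81906917 79.15503325]
pin axis tool [-0.20567221 79.62812161] 7.61814364326339 346
```

Request:
jog_arm --pt "-0.0003 0.027 0 0 0 0" --pt "-0.0003 0.027 0 0 0 0" --pt "-0.0004 0.026 0 0 0 -0.002" --pt "0 0 0.02 0 0 0" --pt "0 0 0.02 0 0 0"

```text
time_s: 7.85
ee_pos: [619.7, 29.7, 216.4]
orientation: [0.578, 3.087, 0.0]
contact_force: [-0.1, -0.6, -1.2]
finger_gap: 29.1
grip_force: 60.1
```

Request:
jog_arm --pt "0 0 0 0 0 0" --pt "0 0 0 0 0 0"

```text
time_s: 8.05
ee_pos: [619.2, 29.3, 216.7]
orientation: [-0.579, -3.087, 0.0]
contact_force: [0.4, -0.7, -0.5]
finger_gap: 28.6
grip_force: 60.1
```

```bash
python3 -c "
from h import *
to((618.1,30.6,216))
to((618.1,30.6,216))"
```

```text
t 8.05 pos [619.2  29.3 216.7] yaw 68.75 tilt z [-6.e-04 -1.e-04 -1.e+00] shift [1.5 0.8 0.7] wz 0.0026 q [-0.    0.45  1.68 -0.    1.02 -1.2 ] F [ 0.4 -0.7 -0.5] gap 28.6 grip 60.1
t 8.05 pos [619.2  29.3 216.7] yaw 68.75 tilt z [-6.e-04 -1.e-04 -1.e+00] shift [1.5 0.8 0.7] wz 0.0026 q [-0.    0.45  1.68 -0.    1.02 -1.2 ] F [ 0.4 -0.7 -0.5] gap 28.6 grip 60.1
```

Request:
jog_arm --pt "0 0 0.003 0 0 0" --pt "0 0 0.003 0 0 0" --pt "0 0 0.003 0 0 0" --pt "0 0 0.003 0 0 0" --pt "0 0 0.003 0 0 0"

```text
time_s: 8.55
ee_pos: [619.3, 30.2, 201.2]
orientation: [0.578, 3.088, 0.0]
contact_force: [-0.3, -0.2, -0.4]
finger_gap: 28.7
grip_force: 60.1
```

Request:
jog_arm --pt "0 0 0.001 0 0 0" --pt "0 0 0.001 0 0 0" --pt "0 0 0.001 0 0 0" --pt "0 0 0.001 0 0 0" --pt "0 0 0 0 0 0"

```text
time_s: 9.05
ee_pos: [619.3, 30.2, 197.2]
orientation: [-0.578, -3.088, 0.0]
contact_force: [1.0, -0.5, -1.1]
finger_gap: 28.8
grip_force: 60.1
```

Request:
jog_arm --pt "0 0 0.001 0 0 0" --pt "0 0 0.001 0 0 0" --pt "0 0 0.001 0 0 0" --pt "0 0 0 0 0 0"

```text
time_s: 9.45
ee_pos: [619.2, 30.2, 194.1]
orientation: [-0.577, -3.088, 0.0]
contact_force: [1.2, 0.0, -1.1]
finger_gap: 28.8
grip_force: 60.1
```

Request:
jog_arm --pt "0 0 0.001 0 0 0" --pt "0 0 0.001 0 0 0" --pt "0 0 0 0 0 0"

```text
time_s: 9.75
ee_pos: [619.2, 30.2, 192.1]
orientation: [-0.577, -3.088, 0.0]
contact_force: [0.0, -0.2, -1.2]
finger_gap: 29.2
grip_force: 60.1
```

It has passed the 36 mm mark without force, so this is the bush that fits. Carrying on down.

Request:
jog_arm --pt "0 0 0.0015 0 0 0" --pt "0 0 0.0015 0 0 0" --pt "0 0 0.0015 0 0 0" --pt "0 0 0.0015 0 0 0" --pt "0 0 0 0 0 0"

```text
time_s: 10.25
ee_pos: [619.2, 30.3, 186.0]
orientation: [-0.577, -3.088, 0.0]
contact_force: [-0.0, -0.3, -0.7]
finger_gap: 28.8
grip_force: 60.1
```

Request:
jog_arm --pt "0 0 0.0015 0 0 0" --pt "0 0 0.0015 0 0 0" --pt "0 0 0.0015 0 0 0" --pt "0 0 0.0015 0 0 0" --pt "0 0 0 0 0 0"

```text
time_s: 10.75
ee_pos: [619.2, 30.3, 180.0]
orientation: [-0.577, -3.088, 0.0]
contact_force: [0.5, 0.2, -0.9]
finger_gap: 28.6
grip_force: 60.1
```

Request:
jog_arm --pt "0 0 0.0015 0 0 0" --pt "0 0 0.0015 0 0 0" --pt "0 0 0.001 0 0 0" --pt "0 0 0.001 0 0 0" --pt "0 0 0 0 0 0"

```text
time_s: 11.25
ee_pos: [619.2, 30.3, 175.1]
orientation: [-0.578, -3.088, 0.0]
contact_force: [-0.8, 0.3, -1.1]
finger_gap: 29.0
grip_force: 60.1
```

Request:
jog_arm --pt "0 0 0.001 0 0 0" --pt "0 0 0.001 0 0 0" --pt "0 0 0.001 0 0 0" --pt "0 0 0 0 0 0"

```text
time_s: 11.65
ee_pos: [619.2, 30.3, 172.2]
orientation: [-0.578, -3.088, -0.0]
contact_force: [-0.8, 1.0, 0.9]
finger_gap: 28.7
grip_force: 60.4
```

Request:
jog_arm --pt "0 0 0.001 0 0 0" --pt "0 0 0.001 0 0 0" --pt "0 0 0 0 0 0"

```text
time_s: 11.95
ee_pos: [619.6, 30.3, 170.5]
orientation: [0.578, 3.087, 0.0]
contact_force: [-0.7, 1.2, 3.4]
finger_gap: 28.8
grip_force: 61.2
```

Request:
jog_arm --pt "0 0 0.001 0 0 0" --pt "0 0 0.001 0 0 0" --pt "0 0 0 0 0 0"

```text
time_s: 12.25
ee_pos: [619.7, 30.3, 168.6]
orientation: [0.577, 3.087, 0.0]
contact_force: [-0.7, 1.8, 5.3]
finger_gap: 28.7
grip_force: 61.5
```

Request:
jog_arm --pt "0 0 0.001 0 0 0" --pt "0 0 0.001 0 0 0" --pt "0 0 0 0 0 0"

```text
time_s: 12.55
ee_pos: [619.2, 30.3, 166.1]
orientation: [-0.578, -3.088, -0.0]
contact_force: [-0.6, 1.3, -0.9]
finger_gap: 29.1
grip_force: 60.5
```

Request:
jog_arm --pt "0 0 0.001 0 0 0" --pt "0 0 0.001 0 0 0" --pt "0 0 0 0 0 0"

```text
time_s: 12.85
ee_pos: [619.1, 30.3, 164.0]
orientation: [-0.578, -3.088, 0.0]
contact_force: [0.1, 0.8, -2.6]
finger_gap: 28.7
grip_force: 60.2
```

Request:
jog_arm --pt "0 0 0.001 0 0 0" --pt "0 0 0.001 0 0 0" --pt "0 0 0 0 0 0"

```text
time_s: 13.15
ee_pos: [619.0, 30.2, 161.7]
orientation: [-0.577, -3.087, 0.0]
contact_force: [1.9, -0.5, -6.9]
finger_gap: 28.9
grip_force: 60.5
```

Request:
jog_arm --pt "0 0 0.001 0 0 0" --pt "0 0 0 0 0 0"

```text
time_s: 13.35
ee_pos: [619.2, 30.2, 161.2]
orientation: [-0.578, -3.088, 0.0]
contact_force: [0.4, 0.0, -1.7]
finger_gap: 28.8
grip_force: 62.0
```

Request:
jog_arm --pt "0 0 0.0007 0 0 0" --pt "0 0 0 0 0 0"

```text
time_s: 13.55
ee_pos: [619.4, 30.3, 160.8]
orientation: [0.577, 3.088, 0.0]
contact_force: [-0.3, 0.3, 1.7]
finger_gap: 28.7
grip_force: 62.4
```

Request:
jog_arm --pt "0 0 0.0005 0 0 0" --pt "0 0 0 0 0 0"

```text
time_s: 13.75
ee_pos: [619.4, 30.2, 160.8]
orientation: [0.577, 3.087, 0.0]
contact_force: [-3.7, 0.3, 9.6]
finger_gap: 28.8
grip_force: 64.4
```

Request:
jog_arm --pt "0 0 0.0005 0 0 0" --pt "0 0 0 0 0 0"

```text
time_s: 13.95
ee_pos: [619.4, 30.3, 160.8]
orientation: [0.577, 3.087, 0.0]
contact_force: [-5.8, 0.9, 16.0]
finger_gap: 28.8
grip_force: 66.4
```

The TCP has stopped at 160.8, where the seat should stop it, and the push has risen to 16 N. Checking the catches by picture.

```bash
python3 - <<'E'
from h import *
s=snap('wrist'); f=s['frame'][170:330,220:420]; f=cv2.resize(f,None,fx=3.5,fy=3.5,interpolation=cv2.INTER_CUBIC); cv2.imwrite('pics/w5.png',f[...,::-1])
to((618.1,30.0,160.3)); P=cloud(s).reshape(-1,3); st=bot.state(); M=R.from_rotvec(st['orientation']).as_matrix(); T=(P-st['ee_pos'])@M
F=T[(abs(T[:,1])<14)&(T[:,0]>5)&(T[:,0]<60)]
for x in range(14,50,2): 
    q=F[(abs(F[:,0]-x)<1)&(abs(F[:,1]+1)<5)][:,2]; print(x, len(q), (160.8-np.median(q)).round(1) if len(q) else '')
E
```

```text
t 14.0 pos [619.4  30.3 160.8] yaw 68.82 tilt z [ 8.e-04 -0.e+00 -1.e+00] shift [ 1.1 -0.7  0.5] wz 0.0039 q [-0.    0.51  1.73 -0.    0.9  -1.2 ] F [-6.   0.3 16.6] gap 29.1 grip 66.4
14 380 190.7
16 686 180.8
18 104 165.5
20 102 165.5
22 82 165.5
24 40 169.0
26 52 171.2
28 65 174.0
30 116 175.4
32 24 175.5
34 105 181.4
36 137 181.5
38 139 181.4
40 134 181.6
42 142 181.4
44 144 181.5
46 138 181.6
48 144 181.6
```

View pics/w5.png

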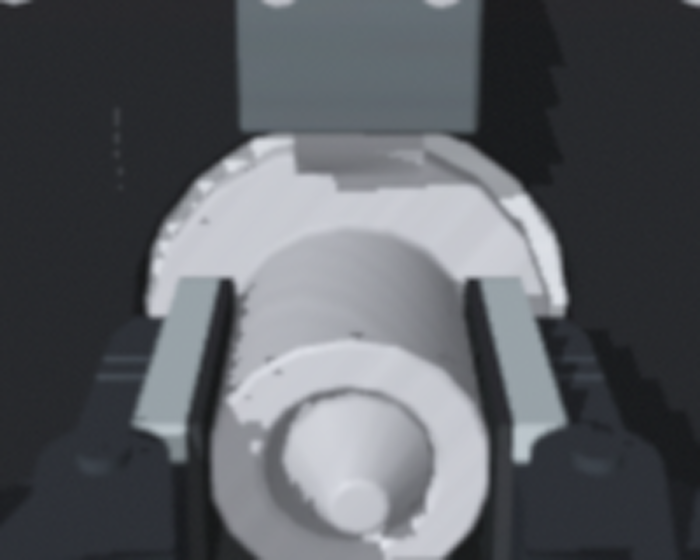

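The crop shows the near catch's bolt (360,160) lying over the flange, the pin nose standing up through the bore at (360,480), and the flange at seat height. I'll hold briefly to see that the push stays, then hand in.

Request:
jog_arm --pt "0 0 0 0 0 0" --pt "0 0 0 0 0 0" --pt "0 0 0 0 0 0" --pt "0 0 0 0 0 0" --pt "0 0 0 0 0 0"

```text
time_s: 14.5
ee_pos: [619.4, 30.3, 160.7]
orientation: [0.577, 3.087, 0.0]
contact_force: [-6.3, -0.6, 16.9]
finger_gap: 28.9
grip_force: 66.4
```

```bash
python3 - <<'E'
from h import *
s=snap('top'); P=cloud(s).reshape(-1,3); to((618.1,30,160.3))
Q=P[(np.hypot(P[:,0]-657,P[:,1]-16)<28)&(P[:,2]>160)&(P[:,2]<190)]
x=(Q[:,:2]-[619.5,31.5])@[0.9317,-0.3633]
for a in range(16,40,2):
    q=Q[(abs(x-a)<1)&(abs((Q[:,:2]-[619.5,31.5])@[0.3633,0.9317])<6)]; print(a,len(q),np.median(q[:,2]).round(1) if len(q) else '')
E
```

```text
t 14.55 pos [619.4  30.2 160.8] yaw 68.82 tilt z [ 8.e-04 -0.e+00 -1.e+00] shift [ 1.1 -0.7  0.5] wz 0.0038 q [-0.    0.51  1.73 -0.    0.9  -1.2 ] F [-6.6 -0.7 15.2] gap 28.9 grip 66.4
16 0 
18 0 
20 0 
22 0 
24 0 
26 0 
28 0 
30 0 
32 5 179.2
34 3 183.0
36 3 182.9
38 5 183.3
```

Request:
jog_arm --pt "0.0004 0 0 0 0 0" --pt "0 0 0.0003 0 0 0" --pt "0 0 0 0 0 0" --pt "0 0 0 0 0 0"

```text
time_s: 14.95
ee_pos: [619.4, 30.3, 160.7]
orientation: [0.577, 3.087, 0.0]
contact_force: [-4.7, -1.2, 18.1]
finger_gap: 28.9
grip_force: 67.0
```

```bash
python3 - <<'E'
from h import *
s=snap('wrist'); to((618.1,30,160.3)); P=cloud(s).reshape(-1,3); st=bot.state(); M=R.from_rotvec(st['orientation']).as_matrix(); T=(P-st['ee_pos'])@M
for n,z,k in (('bush top',-34,1),('flange',-4.7,17),('plate',-2.5,28)):
    r=np.hypot(T[:,0]-.8,T[:,1]+.5); lim={'bush top':(9.8,14.6),'flange':(17,25),'plate':(29,60)}[n]
    F=T[(r>lim[0])&(r<lim[1])&(abs(T[:,2]-z)<2.0)]
    A=np.c_[F[:,:2],np.ones(len(F))]; c=np.linalg.lstsq(A,F[:,2],rcond=None)[0]; print(n,len(F),'slope mm/26mm',(c[:2]*26).round(2),'z',c[2].round(2))
E
```

```text
t 15.0 pos [619.4  30.3 160.8] yaw 68.82 tilt z [ 1.6e-03 -2.0e-04 -1.0e+00] shift [ 1.1 -0.7  0.5] wz 0.0038 q [ 0.    0.51  1.73 -0.    0.9  -1.2 ] F [-4.4 -1.1 18.9] gap 28.5 grip 67.0
bush top 2347 slope mm/26mm [-0.04  0.11] z -34.39
flange 1797 slope mm/26mm [-0.27 -0.04] z -4.43
plate 20569 slope mm/26mm [-0.09  0.  ] z -2.54
```

The bush lies flat and its top stands 31.9 mm above the plate, where 32 means home. The push holds steady at about 18 N, so I'm handing in.

```bash
python3 -c "
from station import bot
print(bot.close_job())"
```

```text
the job is handed in; nothing more can be done
None
```

The bush with the wider bore is home on the seat, still gripped and pressed down with about 18 N, and the job is handed in. I saw the near catch closed over the flange, but the far one was hidden and I infer it from the bush lying flat at the right height. I told the bushes apart by their bores in the pictures, so I never tried the tight one and it still stands on its own peg.

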